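# Load the analyser: cassettes on the sloping feed shelf, sample rack into the reader

### The job

Take the two red spent cassettes off the sloping feed shelf and lay them in the yellow discard tray; then stack all the white cassettes on the shelf in one neat pile at the middle of its width, each lying flat along the slope with a short end snug against the blue backstop, and slide the sample rack upright, tubes first, through the mouth of the reader tunnel and under its roof until it is fully home. When all of that is in place, press the green start button on top of the tunnel, without knocking anything else on the bench about.

Things in the scene. Friction and masses are not known exactly. Their poses are not given: they have to be found in the camera images.
- cassette1: white flat reagent cassette, a plain slab 84 x 48 x 12 mm (x, y, z), 60 g or so, marked alike on both faces (blue patch towards -x, black window towards +x). Origin at its centre. 3 to 5 such cassettes are present in a run; the absent ones read None. Either face may be up and either short end may be down
- cassette2: white flat reagent cassette, a plain slab 84 x 48 x 12 mm (x, y, z), 60 g or so, marked alike on both faces (blue patch towards -x, black window towards +x). Origin at its centre. 3 to 5 such cassettes are present in a run; the absent ones read None. Either face may be up and either short end may be down
- cassette3: white flat reagent cassette, a plain slab 84 x 48 x 12 mm (x, y, z), 60 g or so, marked alike on both faces (blue patch towards -x, black window towards +x). Origin at its centre. 3 to 5 such cassettes are present in a run; the absent ones read None. Either face may be up and either short end may be down
- cassette4: white flat reagent cassette, a plain slab 84 x 48 x 12 mm (x, y, z), 60 g or so, marked alike on both faces (blue patch towards -x, black window towards +x). Origin at its centre. 3 to 5 such cassettes are present in a run; the absent ones read None. Either face may be up and either short end may be down
- cassette5: white flat reagent cassette, a plain slab 84 x 48 x 12 mm (x, y, z), 60 g or so, marked alike on both faces (blue patch towards -x, black window towards +x). Origin at its centre. 3 to 5 such cassettes are present in a run; the absent ones read None. Either face may be up and either short end may be down
- spent1: lower red spent cassette with yellow patches, a slab 84 x 48 x 12 mm (x, y, z), 60 g. Origin at its centre. Starts lying on the feed shelf, long side along the slope, short end at the backstop
- spent2: upper red spent cassette, the same slab 84 x 48 x 12 mm, origin at its centre. Starts lying on top of spent1 on the shelf
- shelf: sloping feed shelf, fixed: aluminium plate sloping down towards the robot at 0.35 rad, blue backstop square to it along its low end. Origin on the plate's upper face at the middle of the backstop's foot (inner face); x up the slope, y across, z square out of the plate. A cassette on the bare plate against the backstop has its centre at x 0.042, y 0, z 0.006; each further one 0.012 higher in z
- feeder: stand that carries the shelf plate, fixed. Plate 113 mm long up the slope, 130 mm wide, no side walls; backstop 6 mm thick, 63 mm high above the plate. The foot of the backstop is 36 mm above the bench. Friction usually holds a cassette on the slope: it must be pushed down to the backstop. Origin at the centre of the underside
- tray: yellow open discard tray, fixed on the bench, 130 x 130 mm outside, 30 mm high, walls and floor 4 mm. Origin at the centre of its underside
- rack: loose sample rack, 150 x 50 mm base 14 mm thick, with a blue block and four capped tubes (up to 62 mm high) and, near its -x end, an upright blue fin to hold it by: 16 mm thick (y), 26 mm long (x), centre at x -0.057, top 95 mm above the bench. Origin at the centre of its underside; +x is the end that enters the tunnel first. About 0.3 kg; may be lifted or slid
- tunnel: reader tunnel, fixed, cream box 140 x 90 mm, 115 mm high. Origin at the centre of its underside; +x points into the tunnel. Inside: 60 mm wide, 78 mm high, end stop face at x 0.028, so the rack is home when its origin is at x -0.047, y 0 in this frame, its fin then 34 mm outside the mouth
- tunnel_mouth (a point): middle of the tunnel's mouth at bench level (x -0.070 in the tunnel's frame, same axes). Two low flared steel guides, 24 mm high, reach 35 mm out from the mouth, widening from 60 to about 95 mm
- start (a joint): green start button on the tunnel roof, 28 mm across, pressed straight down, spring back; reads 0 released, 0.006 m fully down, about 5 N
- start_top (a point): centre of the top of the start button
- jar: small jar (44 mm across, 60 mm high) standing among the cassettes; not part of the job. Origin at the centre of its underside
- spray: spray bottle 48 mm across, 150 mm high, at the far side; a bystander to leave alone. Origin at the centre of its underside
- stamp: wooden stamp 72 mm high, left near the robot; a bystander to leave alone. Origin at the centre of its underside
- mouse: computer mouse, left; a bystander to leave alone. Origin at the centre of its underside
- cup: blue mug 85 mm high, left; a bystander to leave alone. Origin at the centre of its underside

How it is judged:
By the outcome, as a careful person would: the job done as asked, in the order asked, and still so for the second after the job is handed in, with the robot touching nothing.
Of cassette1, cassette2, cassette3, cassette4, cassette5 only 3 to 5 are there at a start; the rules pass over those that are not, and their reading is None.
At some moment in a run one of cassette1, cassette2, cassette3, cassette4, cassette5, rack may be knocked a few centimetres aside while the robot is not near it.
Once in a run the grip may slacken for a moment while it holds something.
It also fails if it takes over 210 s, if anything falls off the work surface, if the arm or the gripper's body presses on something with over 40 N, if the wrist force passes 120 N, or if a joint passes its speed limit or range.

### The arm

A 7-joint arm with a two-finger parallel gripper is mounted at the origin on the work surface. World frame = base frame: x ahead of the robot, y to its left, z up, the work surface at z = 0. Lengths are in m, angles in rad, forces in N, time in s.
With the tool pointing down it reaches from about 0.4 to 0.85 m from the base axis. Payload 4.4 kg.
Tool frame: the origin (TCP) lies at the very end of the fingers, on their centre line; the grasp point (between the pads) lies 19 mm behind it (grip_point_offset is the distance from the TCP to the grasp point, in m); y points along the fingers, z is the direction in which the jaws open and shut, and the axes are right-handed (so a half turn about y gives the same grasp; the last joint's range is limited). The gripper opens to 94 mm and grips with 3 to 60 N. Pads are 16 mm wide; open, the fingers measure 119 mm over their backs; the gripper's body (75 mm by 177 mm) begins 78 mm behind the grasp point.
Start: joints at [1.168, 0.628, 0.038, 1.517, -0.027, 0.996, -0.02], TCP at [0.215, -0.613, 0.205] pointing down, gripper open.
Joint ranges: [-3.06, 3.06], [-0.37, 2.12], [-1.25, 1.32], [0.18, 2.47], [-1.1, 4.24], [0.23, 1.98], [-2.94, 2.94]. Speed limits (rad/s): [2.57, 2.57, 3.14, 3.14, 3.14, 3.14, 3.14].

### API

Orientations are given as a rotation vector (axis times angle).
In Python, from bench import reach, move_l, movej, command_gripper, hold, solve_ik, get_image, get_calibration, Unreachable, close_job, trace, current_t, current_joint_positions, current_joint_vel, current_joint_efforts, current_tool_pos, current_tool_rot, current_contact_force, current_moment, current_grip_width, grip_point_offset gives the robot as it stands. The module is installed in compiled form; this text tells all that it offers. Calls block until the motion is done:
- reach(position, orientation): joint-space move of the TCP to a pose.
- move_l(position, v=0.15, attitude=None, f_stop=None): straight line of the TCP; attitude=None keeps the orientation; v is the mean speed in m/s. With f_stop (N) it stops when the force on the tool has changed by that much, and returns True; else False.
- movej(angles): joint-space move.
- command_gripper(opening, strength=None): finger opening in m; strength is the grip in N (None keeps the last); returns when the fingers have stopped.
- hold(seconds).
- solve_ik(position, orientation): joint angles nearest the present ones, or None.
- get_image(name): name is "scene" or "side" or "wrist"; returns (picture, depth): 384x512x3 uint8, blue, green, red; 384x512 float32, m along the optical axis (not along the pixel's ray), 0 where there is no reading.
- get_calibration(name): a dict with "fx", "fy", "cx", "cy" (pixels), "extrinsics" (4x4, takes a point from camera to world coordinates); the wrist camera has in their place "hand_eye" (4x4, takes a point from camera to tool coordinates, whose origin is the TCP and whose axes are the tool frame's). Camera axes: x right, y down, z forward; pixel columns grow to the right and rows downward; lengths in m; the calibration is good to about 2 mm. A picture is of the moment at which its call begins: read the wrist's pose just before it. get_calibration takes no time and is no camera call.
A pose or a line that the arm cannot do raises Unreachable and nothing moves.
- close_job(): hands the job in, once; it reports no verdict.
Trained networks look in the newest picture that a camera, given by its name, has taken for a name from the list of things; names that differ only in an ending like _2 or _b are one class to them, and where a whole thing is asked for, a point or a joint stands for the part that bears it (a point fixed in the world has none). Each returns a list of dicts, best first, with "p" (0 to 1); they miss things now and then, are a little off and sometimes report something else, mostly with a low value. They report only what shows in the picture. A call takes as long as a camera call.
- trace(camera, target): "mask" (384x512 bool, what is visible of it) and "box" ([left, top, width, height] in pixels, round what is visible of it).
Readings, each from a call of its own:
- current_t(): time.
- current_joint_positions(): joint angles.
- current_joint_vel(): joint speeds.
- current_joint_efforts(): joint torques, N m.
- current_tool_pos(): TCP position.
- current_tool_rot(): TCP orientation.
- current_contact_force(): force on the tool from outside, world axes, zero at the start.
- current_moment(): the same for the moment, N m.
- current_grip_width(): finger opening in m.
Only numpy, scipy, OpenCV 4.12 (cv2) and the standard library are available. Lean on these libraries where they do the work, as an engineer would, in place of code of your own. Each camera call takes 0.05 s, during which the arm holds its last target. There are 200 camera calls.

## Working session

There is one attempt and no reset: what is moved stays moved. The work goes in short steps, each a Python script; the robot and the scene stay as the last script left them, time stands still between calls to the robot, and variables do not carry over. Pictures are saved under pics/ and viewed, about 12 in all and at most 16, crops included, and the job is handed in when it is done.

```bash
ls; mkdir -p pics
python3 - <<'E'
from bench import *
import cv2,numpy as np
for n in ["scene","side"]:
    im,d=get_image(n); cv2.imwrite(f"pics/{n}0.png",cv2.resize(im,(800,600))); np.savez(f"{n}0.npz",im=im,d=d)
    c=get_calibration(n); print(n,c["fx"],c["fy"],c["cx"],c["cy"]); print(np.round(c["extrinsics"],3))
print(get_calibration("wrist")["hand_eye"]); print(current_t(),current_tool_pos(),current_tool_rot(),grip_point_offset if not callable(grip_point_offset) else grip_point_offset())
E
```

```text
pics
scene 349.6275368738433 349.6275368738433 257.47808271891074 192.49125044549885
[[-0.803  0.508 -0.311  0.862]
 [ 0.595  0.679 -0.43   0.469]
 [-0.008 -0.53  -0.848  0.999]
 [ 0.     0.     0.     1.   ]]
side 483.37821889373237 483.37821889373237 250.97828889709166 192.55321248865064
[[ 0.998 -0.048  0.048  0.468]
 [-0.067 -0.684  0.726 -0.979]
 [-0.002 -0.728 -0.686  1.015]
 [ 0.     0.     0.     1.   ]]
[[-1.77657786e-04  9.58684710e-01  2.84470730e-01 -8.20427847e-02]
 [-3.75731202e-04 -2.84470778e-01  9.58684638e-01 -1.79171872e-01]
 [ 9.99999914e-01  6.34332610e-05  4.10746207e-04  1.06768628e-03]
 [ 0.00000000e+00  0.00000000e+00  0.00000000e+00  1.00000000e+00]]
0.1 [ 0.21462916 -0.61293892  0.2046619 ] [-0.34691034  2.04056842 -2.03725736] 0.0188
```

View pics/scene0.png

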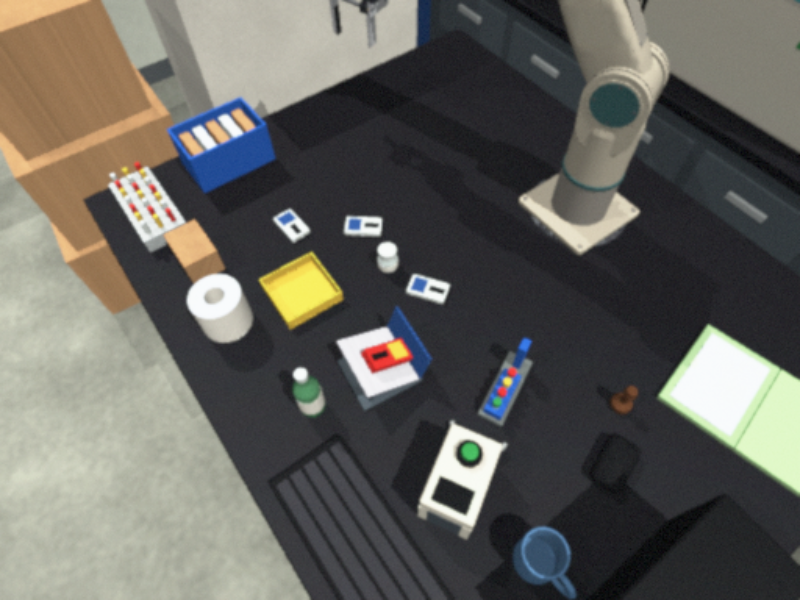

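View pics/side0.png

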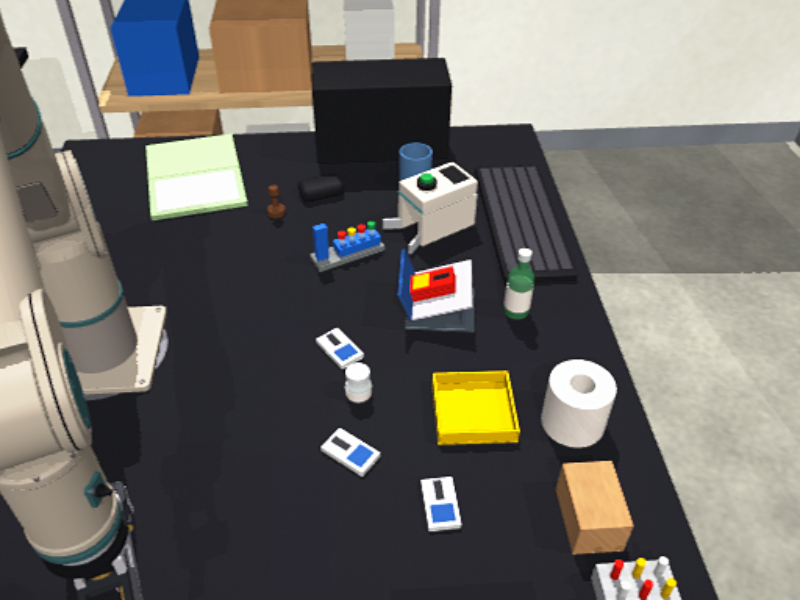

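Three white cassettes (side px ~(340,347), (350,452), (440,503)), the red pair on the shelf (433,284), tray (475,408), rack (347,245), tunnel (437,200). Next I measure.

```bash
cat > h.py <<'E'
from bench import *
import numpy as np, cv2
from scipy.spatial.transform import Rotation as R
def world(cam,d):
    c=get_calibration(cam)
    if "extrinsics" in c: E=c["extrinsics"]
    else:
        T=np.eye(4); T[:3,:3]=R.from_rotvec(POSE[1]).as_matrix(); T[:3,3]=POSE[0]; E=T@c["hand_eye"]
    v,u=np.mgrid[:384,:512]
    P=np.stack([(u-c["cx"])/c["fx"]*d,(v-c["cy"])/c["fy"]*d,d],-1)
    return P@E[:3,:3].T+E[:3,3]
POSE=None
def shot(cam):
    global POSE
    POSE=(np.array(current_tool_pos()),np.array(current_tool_rot()))
    im,d=get_image(cam); return im,d,world(cam,d)
def rect(xy):
    """centre, long side, short side, yaw of long axis"""
    (c,(w,h),a)=cv2.minAreaRect((np.asarray(xy)*1000).astype(np.float32))
    if w<h: w,h,a=h,w,a+90
    return np.array(c)/1000,w/1000,h/1000,np.deg2rad((a+90)%180-90)
def look(cam,names,ims=None):
    im,d,W=ims or shot(cam); out={}
    for n in names:
        for t in trace(cam,n):
            if t["p"]<.3: continue
            m=cv2.erode(t["mask"].astype(np.uint8),np.ones((3,3)))>0
            m&=d>0
            if m.sum()<8: continue
            out.setdefault(n,[]).append((t["p"],t["box"],W[m],im[m]))
    return out
E
python3 - <<'E'
from h import *
np.set_printoptions(precision=4,suppress=True)
for cam in ["side","scene"]:
    print("==",cam)
    o=look(cam,["cassette1","spent1","spent2","shelf","feeder","tray","rack","tunnel","start","jar","spray","stamp"])
    for n,l in o.items():
        for p,b,P,c in l:
            z=np.percentile(P[:,2],[2,50,98]); top=P[P[:,2]>z[2]-.006]
            r=rect(P[:,:2]); rt=rect(top[:,:2])
            print(n,round(p,2),b,len(P),"z",z,"all",r[0],np.round(r[1:],3),"top",rt[0],np.round(rt[1:],3))
            np.save(f"pc_{cam}_{n}_{len(P)}.npy",np.hstack([P,c]))
E
```

```text
== side
cassette1 0.97 [200.2, 211.9, 34.0, 24.1] 303 z [0.0091 0.0135 0.0183] all [ 0.4305 -0.0335] [ 0.081  0.041 -0.958] top [ 0.43   -0.0341] [ 0.08   0.041 -0.976]
cassette1 0.66 [205.9, 274.8, 36.1, 29.5] 512 z [0.0084 0.0133 0.0171] all [ 0.4454 -0.2603] [ 0.084  0.048 -0.689] top [ 0.4454 -0.2604] [ 0.084  0.047 -0.664]
cassette1 0.58 [268.7, 304.8, 24.7, 35.0] 593 z [0.0091 0.0132 0.0174] all [ 0.5781 -0.3636] [ 0.082  0.046 -1.503] top [ 0.5779 -0.3638] [ 0.082  0.046 -1.494]
spent1 0.73 [262.1, 170.0, 26.4, 17.1] 228 z [0.0604 0.0738 0.088 ] all [0.6072 0.0692] [ 0.07   0.044 -0.142] top [0.6313 0.0638] [0.038 0.02  1.451]
spent1 0.56 [265.7, 185.5, 26.1, 10.3] 35 z [0.0497 0.0641 0.0741] all [0.6141 0.0464] [ 0.063  0.008 -0.103] top [0.6356 0.0444] [ 0.019  0.008 -0.249]
spent2 0.73 [262.1, 170.0, 26.4, 17.1] 228 z [0.0604 0.0738 0.088 ] all [0.6072 0.0692] [ 0.07   0.044 -0.142] top [0.6313 0.0638] [0.038 0.02  1.451]
spent2 0.56 [265.7, 185.5, 26.1, 10.3] 35 z [0.0497 0.0641 0.0741] all [0.6141 0.0464] [ 0.063  0.008 -0.103] top [0.6356 0.0444] [ 0.019  0.008 -0.249]
s
[... 3551 characters left out ...]
0.0753 0.088 ] all [0.6156 0.0772] [ 0.069  0.043 -0.106] top [0.6399 0.0753] [0.042 0.021 1.464]
jar 0.79 [238.9, 151.7, 15.3, 23.1] 172 z [0.0076 0.0453 0.0622] all [ 0.4698 -0.1272] [ 0.036  0.036 -1.268] top [ 0.4692 -0.1296] [0.033 0.033 0.292]
spray 0.83 [188.1, 235.1, 19.8, 32.0] 352 z [0.019  0.0971 0.1518] all [0.7776 0.0583] [ 0.042  0.034 -0.358] top [0.7772 0.0542] [0.018 0.017 0.617]
spray 0.67 [296.6, 283.2, 10.3, 8.0] 66 z [0.1344 0.1373 0.1394] all [0.6289 0.3214] [ 0.021  0.02  -1.434] top [0.6289 0.3214] [ 0.021  0.02  -1.434]
stamp 0.62 [391.4, 248.0, 18.3, 14.1] 125 z [0.0123 0.0214 0.0726] all [0.3076 0.4036] [ 0.032  0.028 -0.919] top [0.3074 0.4015] [0.013 0.013 0.292]
```

```bash
cat >> h.py <<'E'
def rot(approach,jaw):
    y=np.array(approach,float); y/=np.linalg.norm(y); z=np.array(jaw,float); z-=y*(z@y); z/=np.linalg.norm(z)
    return R.from_matrix(np.stack([np.cross(y,z),y,z],1)).as_rotvec()
def down(yaw): return rot([0,0,-1],[np.cos(yaw),np.sin(yaw),0])
def best(pos,approach,jaw):
    """of the two equal grasps, the one nearer the present joints"""
    q0=np.array(current_joint_positions()); c=[]
    for s in (1,-1):
        r=rot(approach,s*np.asarray(jaw,float)); q=solve_ik(pos,r)
        if q is not None: c.append((np.abs(np.array(q)-q0).max(),s,r))
    if not c: raise Unreachable("no ik")
    return min(c,key=lambda k:k[0])[2]
E
python3 - <<'E'
from h import *
c=get_calibration("wrist"); print(c["fx"],c["cx"],c["cy"])
n=np.array([-np.sin(.35),0,np.cos(.35)]); t=np.array([.61,.07,.06])
for h in (.15,.2,.25):
  for a in (-n,[0,0,-1]):
    for s in (1,-1):
      r=rot(a,[.12*s,s,0]); q=solve_ik(t-np.array(a)*h,r); print(h,a,s,None if q is None else np.round(q,2))
E
```

```text
334.31995996300986 256.5145394498374 194.45144460115222
0.15 [ 0.34289781 -0.         -0.93937271] 1 [ 0.05  0.39 -0.37  2.11  0.64  0.39  0.63]
0.15 [ 0.34289781 -0.         -0.93937271] -1 [-0.27  0.37  0.06  2.12  0.18  0.31 -2.06]
0.15 [0, 0, -1] 1 [ 0.27  0.66 -0.73  1.6   0.49  1.07  0.86]
0.15 [0, 0, -1] -1 [-0.16  0.57 -0.    1.62  0.    0.95 -1.85]
0.2 [ 0.34289781 -0.         -0.93937271] 1 [ 0.5   0.41 -0.99  2.08  0.83  0.65  0.43]
0.2 [ 0.34289781 -0.         -0.93937271] -1 [-0.1   0.28 -0.17  2.09  0.31  0.45 -2.19]
0.2 [0, 0, -1] 1 [ 0.28  0.61 -0.75  1.54  0.44  1.16  0.9 ]
0.2 [0, 0, -1] -1 [-0.11  0.52 -0.08  1.55  0.05  1.07 -1.89]
0.25 [ 0.34289781 -0.         -0.93937271] 1 [ 0.54  0.29 -0.98  2.04  0.6   0.69  0.65]
0.25 [ 0.34289781 -0.         -0.93937271] -1 [ 0.13  0.2  -0.45  2.05  0.34  0.59 -2.23]
0.25 [0, 0, -1] 1 [ 0.29  0.57 -0.76  1.46  0.4   1.27  0.93]
0.25 [0, 0, -1] -1 [-0.06  0.49 -0.16  1.47  0.08  1.19 -1.92]
```

Run:
```python
from h import *
np.set_printoptions(precision=4,suppress=True)
n=np.array([-np.sin(.35),0,np.cos(.35)]); t=np.array([.60,.07,.06])
reach(t+n*.2,rot(-n,[.12,1,0])); print(current_t(),current_tool_pos())
hold(.3)
im,d,W=shot("wrist"); cv2.imwrite("pics/w1.png",im); np.savez("w1.npz",im=im,W=W)
for n_ in ["feeder","spent1"]:
    for x in trace("wrist",n_): print(n_,x["p"],x["box"]); np.save(f"w1_{n_}.npy",x["mask"]); break
```

```text
4.0583 [0.5316 0.069  0.2477]
feeder 0.66 [194.6, 125.2, 129.4, 109.1]
spent1 0.82 [244.0, 155.6, 42.9, 63.4]
```

View pics/w1.png

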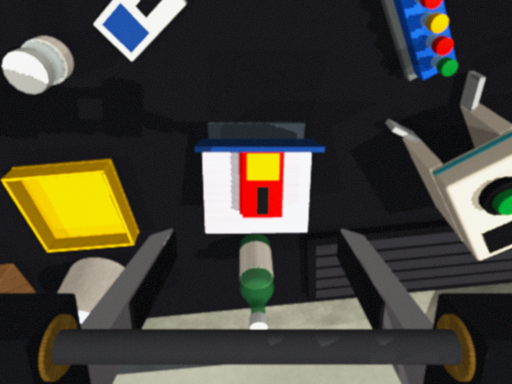

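```bash
cat >> h.py <<'E'
S=.35
def shelfR(yaw):
    c,s=np.cos(yaw),np.sin(yaw)
    return np.array([[c,-s,0],[s,c,0],[0,0,1]])@np.array([[np.cos(S),0,-np.sin(S)],[0,1,0],[np.sin(S),0,np.cos(S)]])
E
python3 - <<'E'
from h import *
from scipy.spatial import cKDTree
np.set_printoptions(precision=4,suppress=True)
f=np.load("w1.npz"); im=f["im"].astype(int); W=f["W"]
v,u=np.mgrid[:384,:512]
box=(u>198)&(u<318)&(v>135)&(v<238)
b,g,r=im[...,0],im[...,1],im[...,2]
white=box&(b>150)&(g>150)&(r>150); blue=box&(b>80)&(r<80)&(b>g+25); red=box&(r>150)&(b<90)
A=W[white]; n=np.linalg.svd(A-A.mean(0))[2][2]; n*=np.sign(n[2])
print("plane n",n,"slope",np.arccos(n[2]),"yaw",np.arctan2(-n[1],-n[0]),white.sum(),blue.sum(),red.sum())
yaw=-.12
for k in range(3):
    M=shelfR(yaw); L=A@M; rc=rect(L[:,:2]); 
    a=np.where(abs(rc[3])>.8, rc[3]-np.sign(rc[3])*np.pi/2, rc[3]); print(rc,"z",np.median(L[:,2])); yaw+=a
print("yaw",yaw)
M=shelfR(yaw); L=A@M
for nme,m in (("white",white),("blue",blue),("red",red)):
    Q=W[m]@M; print(nme,np.percentile(Q,[1,5,50,95,99],axis=0))
top=W[blue]; top=top[top[:,2]>top[:,2].max()-.012]; print("blue top rect",rect(top[:,:2]))
Q=W[red]@M; up=Q[Q[:,2]>np.percentile(Q[:,2],98)-.006]; print("red top",rect(up[:,:2]))
E
```

```text
plane n [ 0.2994 -0.0367  0.9534] slope 0.30636823269204666 yaw 3.019513040967952 5708 620 2451
(array([0.5929, 0.1444]), 0.2066153869628906, 0.15927059936523438, np.float64(-0.003597264842424531)) z -0.1599380436469261
(array([0.5924, 0.1467]), 0.20661424255371094, 0.15928443908691406, np.float64(-0.00021837920938649752)) z -0.15976771758229408
(array([0.5924, 0.1469]), 0.2066142578125, 0.15928526306152344, np.float64(-1.3049489341388267e-05)) z -0.1597569748003557
yaw -0.12382869354115242
white [[ 0.5433  0.0781 -0.2378]
 [ 0.5571  0.0816 -0.1612]
 [ 0.608   0.1206 -0.1598]
 [ 0.6521  0.2036 -0.1584]
 [ 0.6557  0.2076 -0.1015]]
blue [[ 0.5363  0.0838 -0.099 ]
 [ 0.5364  0.0879 -0.0984]
 [ 0.5384  0.1411 -0.097 ]
 [ 0.5406  0.1963 -0.0957]
 [ 0.5418  0.2    -0.0951]]
red [[ 0.5497  0.1222 -0.1486]
 [ 0.552   0.1238 -0.147 ]
 [ 0.5809  0.1452 -0.1357]
 [ 0.6211  0.1688 -0.1344]
 [ 0.6242  0.1705 -0.1337]]
blue top rect (array([0.3917, 0.0778]), 0.0, 0.0, np.float64(0.0))
red top (array([0.5572, 0.1482]), 0.13577569580078125, 0.04627947616577149, np.float64(-0.007585748048981702))
```

Run:
```python
from h import *
np.set_printoptions(precision=4,suppress=True)
f=np.load("w1.npz"); im=f["im"].astype(int); W=f["W"]
v,u=np.mgrid[:384,:512]
box=(u>198)&(u<318)&(v>135)&(v<238)
b,g,r=im[...,0],im[...,1],im[...,2]
white=box&(b>150)&(g>150)&(r>150); blue=box&(b>80)&(r<80)&(b>g+25); red=box&(r>150)&(b<90)
M=shelfR(-.12); A=W[white]; Q=A@M; A=A[abs(Q[:,2]-np.median(Q[:,2]))<.005]
n=np.linalg.svd(A-A.mean(0))[2][2]; n*=np.sign(n[2]); print("slope",np.arccos(n[2]),"yaw n",np.arctan2(-n[1],-n[0]))
yaw=-.12
for k in range(4):
    M=shelfR(yaw); rc=rect((A@M)[:,:2]); a=rc[3] if abs(rc[3])<.8 else rc[3]-np.sign(rc[3])*np.pi/2; yaw+=a
print(rc,"yaw",yaw)
Q=W[blue]@M; print("blue yaw",rect(Q[:,:2]), np.percentile(Q,[2,98],axis=0))
z0=np.median((A@M)[:,2])
o=M@np.array([ (np.percentile((A@M)[:,0],99.7)+.0005-.113), rc[0][1], z0]); print("origin",o)
Q=(W-o)@M
for nm,m in (("blue",blue),("red",red),("white",white)): 
    q=Q[m]; q=q[(q[:,2]>-.004)&(q[:,2]<.07)];print(nm,np.percentile(q,[1,50,99],axis=0).tolist())
q=Q[box&(g>90)&(r>150)&(b<90)|red]; q=q[abs(q[:,2]-.024)<.004]; print("upper",rect(q[:,:2]))
np.savez("shelf.npz",o=o,yaw=yaw)
```

```text
slope 0.34916006573839914 yaw n -0.12891232282346174
(array([0.6021, 0.1521]), 0.13115594482421875, 0.1029481201171875, np.float64(1.570791932579098)) yaw -0.13899805911024365
blue yaw (array([0.5136, 0.15  ]), 0.11809563446044923, 0.05278874206542969, np.float64(-1.569193299784673)) [[ 0.534   0.0929 -0.0979]
 [ 0.5396  0.2074 -0.0946]]
origin [0.5779 0.0727 0.036 ]
blue [[-0.006626146375056683, -0.060070951601728324, 0.06098272600694184], [-0.004013510467684763, -0.002680084762683673, 0.06281476448075453], [-0.0007324695676655881, 0.05609812023469494, 0.06441147976875855]]
red [[0.007105873581797098, -0.020596636291125285, 0.01108879249712712], [0.03877833854386862, 0.001990728138880906, 0.024107035977757752], [0.08162649559352454, 0.027513518267288078, 0.025886158767121904]]
white [[0.010448372411216445, -0.06417957283956284, -0.0018437019799440477], [0.06537698223932804, -0.022751041273636214, 9.895774523642849e-06], [0.1120220506170497, 0.06370260744478064, 0.023234170119970535]]
upper (array([0.0446, 0.005 ]), 0.07554035949707032, 0.04627478408813476, np.float64(0.006297026192289595))
```

```bash
cat >> h.py <<'E'
import os
if os.path.exists("shelf.npz"):
    _s=np.load("shelf.npz"); SO=_s["o"]; SY=-.136; SM=shelfR(SY)
    def sh(x,y,z): return SO+SM@np.array([x,y,z])
    SR=rot(-SM[:,2],SM[:,1])
E
python3 - <<'E'
from h import *
np.set_printoptions(precision=4,suppress=True)
f=np.load("w1.npz"); im=f["im"].astype(int); W=f["W"]
v,u=np.mgrid[:384,:512]
m=(u<145)&(v>150)&(v<260)&(im[...,2]>110)&(im[...,0]<90)&(W[...,2]>.024)&(W[...,2]<.035)
tr=rect(W[m][:,:2]); print("tray",tr)
T=np.array([*tr[0],0]); np.save("tray.npy",T)
q=(W-SO)@SM
reach(sh(.045,.004,.1),SR)
command_gripper(.094,20)
print(move_l(sh(.045,.004,.003),v=.08,f_stop=6)); print(current_tool_pos(),sh(.045,.004,.003))
command_gripper(.03,25); print("grip",current_grip_width())
move_l(sh(.047,.004,.10),v=.12)
print("grip",current_grip_width(),current_t())
P=T+[0,0,.15]; a=tr[3]; 
r=best(P,[0,0,-1],[-np.sin(a),np.cos(a),0]) if abs(a)<.8 else best(P,[0,0,-1],[np.cos(a),np.sin(a),0])
reach(P,r); print("grip",current_grip_width(),current_t())
im,d=get_image("side"); cv2.imwrite("pics/s2.png",im[100:330,150:400])
E
```

```text
tray (array([ 0.6568, -0.1882]), 0.13178497314453125, 0.13175357055664064, np.float64(1.540160120562952))
False
[0.6195 0.0712 0.0547] [0.6193 0.0711 0.0542]
grip 0.047814474339883464
grip 0.0478698764924455 8.3667
grip 0.04772389440505226 9.4333
```

View pics/s2.png

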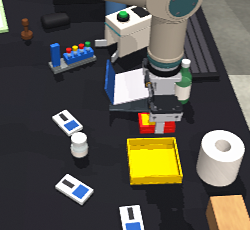

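Both red cassettes are in the grip and the plate is bare. Lowering into the tray, then looking at the whites.

```bash
cat >> h.py <<'E'
def whites(cam="wrist"):
    """white cassettes lying on the bench: (centre xy, yaw of long side, l, w, z)"""
    im,d,W=shot(cam); out=[]
    for t in trace(cam,"cassette1"):
        m=cv2.erode(t["mask"].astype(np.uint8),np.ones((3,3)))>0
        P=W[(t["mask"]>0)&(d>0)]; z=np.median(P[:,2])
        P=P[abs(P[:,2]-z)<.006]
        if len(P)<50: continue
        c,l,w,a=rect(P[:,:2])
        if t["p"]>.3 and z<.03 and .06<l<.095 and .036<w<.06: out.append((c,a,l,w,z))
    return im,out
E
python3 - <<'E'
from h import *
np.set_printoptions(precision=4,suppress=True)
T=np.load("tray.npy")
print(move_l(T+[0,0,.0075],v=.08,f_stop=5),current_tool_pos(),current_grip_width())
command_gripper(.06); move_l(T+[0,0,.15],v=.15); command_gripper(.094)
# view towards cassettes
reach([.55,-.2,.36],best([.55,-.2,.36],[0,0,-1],[0,1,0])); hold(.2)
im,o=whites(); cv2.imwrite("pics/w3.png",im); print(current_tool_rot(),current_t())
for x in o: print(x)
E
```

```text
False [ 0.6571 -0.1882  0.008 ] 0.047570426995449874
[-1.5696  0.0008  0.0015] 14.875
(array([ 0.5807, -0.3629]), np.float64(-1.5226167799086505), 0.08418840026855469, 0.04827350997924805, np.float64(0.012068893700231453))
(array([ 0.4335, -0.0301]), np.float64(-0.9823992466074982), 0.08444187927246094, 0.048257720947265624, np.float64(0.011940575229911432))
(array([ 0.4472, -0.2593]), np.float64(-0.696198978215634), 0.08397622680664063, 0.04788967132568359, np.float64(0.012047471111688801))
```

View pics/w3.png

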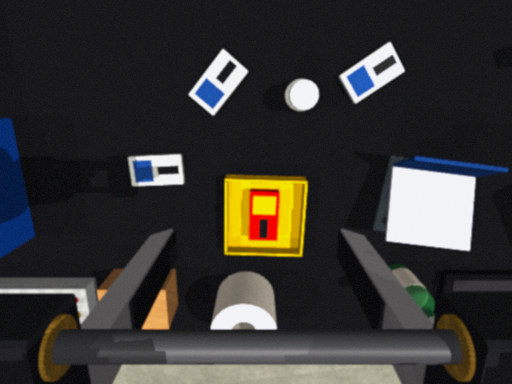

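The reds lie stacked in the tray (px 265,215). All three whites are fitted at exactly their size. Stacking the first.

```bash
cat >> h.py <<'E'
VIEW=[.55,-.2,.36]
def pick_place(k,target=None):
    """take the white nearest to the feeder (or to target) and lay it as the k-th (0..) on the pile"""
    reach(VIEW,rot([0,0,-1],[0,1,0])); hold(.15); im,o=whites(); 
    for x in o: print("seen",np.round(x[0],4),round(x[1],3))
    o=[x for x in o if np.linalg.norm(x[0]-SO[:2])>.12]
    ref=np.array(target if target is not None else SO[:2])
    c,a,*_=min(o,key=lambda x:np.linalg.norm(x[0]-ref))
    P=np.array([*c,.10]); r=best(P,[0,0,-1],[-np.sin(a),np.cos(a),0])
    command_gripper(.075,25); reach(P,r)
    print("pick stop",move_l([*c,.002],v=.1,f_stop=8))
    command_gripper(.03,30); w=current_grip_width(); move_l([*c,.18],v=.2)
    print("grip",w,current_grip_width(),"t",current_t())
    if current_grip_width()<.04: return False
    z=.012*k+.0025
    A=sh(.05,0,.13); r=best(A,-SM[:,2],SM[:,1]); reach(A,r); print("carried",current_grip_width())
    if current_grip_width()<.04: return False
    print("down",move_l(sh(.050,0,z),v=.08,f_stop=4))
    print("back",move_l(sh(.036,0,z),v=.02,f_stop=6),np.round((np.array(current_tool_pos())-SO)@SM,4))
    command_gripper(.062); move_l(sh(.045,0,z+.10),v=.15); print("t",current_t()); return True
E
python3 - <<'E'
from h import *
print(pick_place(0))
reach(sh(.02,0,.2),SR); hold(.2)
im,d,W=shot("wrist"); cv2.imwrite("pics/w4.png",im); np.savez("w4.npz",im=im,W=W)
E
```

```text
seen [ 0.4472 -0.2594] -0.701
seen [ 0.5806 -0.3627] -1.526
pick stop False
grip 0.04716469010723915 0.04755276405169158 t 19.7083
carried 0.04767439399952812
down False
back True [0.0433 0.0001 0.0026]
t 24.5417
True
```

View pics/w4.png

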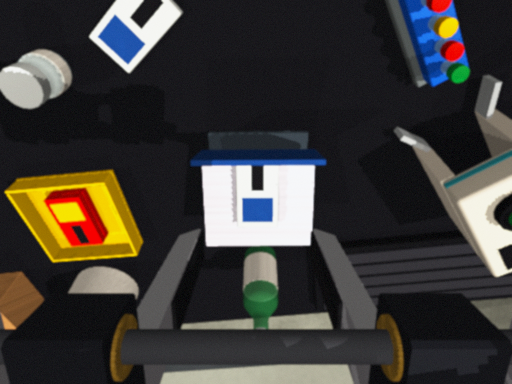

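First cassette lies against the backstop, centred (px 257,195). Next two.

Run:
```python
from h import *
if pick_place(1): 
    ok=pick_place(2); print(ok)
reach(sh(.02,0,.2),SR); hold(.2)
im,d,W=shot("wrist"); cv2.imwrite("pics/w5.png",im); np.savez("w5.npz",im=im,W=W)
```

```text
seen [ 0.4336 -0.0303] -0.979
seen [ 0.5802 -0.3629] -1.531
pick stop False
grip 0.04777774631687531 0.047949435106824215 t 31.125
carried 0.04751724073283067
down True
back True [ 0.0411 -0.0002  0.0141]
t 36.2083
seen [ 0.5805 -0.363 ] -1.532
pick stop False
grip 0.047783423051929834 0.04746206583239241 t 42.075
carried 0.04746953049089694
down True
back True [0.044  0.0001 0.0261]
t 46.625
True
```

View pics/w5.png

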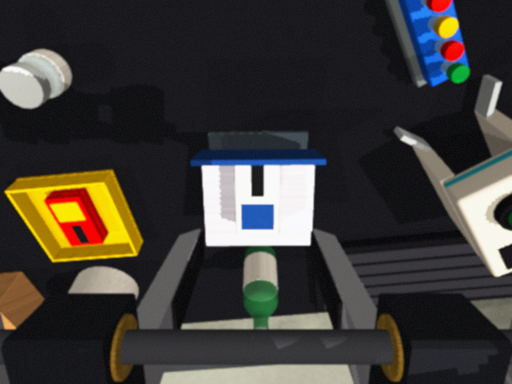

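The pile of three stands centred. I'll square it with one squeeze of the whole pile and a slide onto the backstop, then view it and the rack/tunnel.

Run:
```python
from h import *
np.set_printoptions(precision=4,suppress=True)
command_gripper(.08,15)
reach(sh(.045,0,.12),SR)
print(move_l(sh(.045,0,.0035),v=.08,f_stop=6))
command_gripper(.03,15); print(current_grip_width())
print(move_l(sh(.037,0,.0035),v=.02,f_stop=7),(np.array(current_tool_pos())-SO)@SM)
command_gripper(.07); p=(np.array(current_tool_pos())-SO)@SM
move_l(sh(p[0],p[1],.15),v=.12)
reach(sh(.02,0,.2),SR); hold(.2)
im,d,W=shot("wrist"); q=(W-SO)@SM; i=im.astype(int)
v,u=np.mgrid[:384,:512]
m=(abs(q[...,2]-.036)<.004)&(abs(q[...,1])<.05)&(q[...,0]>.002)&(q[...,0]<.11)
print("top",rect(q[m][:,:2]),np.median(q[m][:,2]),m.sum())
for a,b in((.004,.01),(.014,.022),(.026,.032)):
    m=(q[...,2]>a)&(q[...,2]<b)&(abs(q[...,1])<.05)&(q[...,0]>.01)&(q[...,0]<.11); print(a,m.sum(), np.percentile(q[m],[2,98],axis=0).tolist() if m.sum()>5 else "")
command_gripper(.094)
# rack and tunnel
P=[.50,.25,.36]; reach(P,best(P,[0,0,-1],[-.3,1,0])); hold(.2)
im,d,W=shot("wrist"); cv2.imwrite("pics/w6.png",im); np.savez("w6.npz",im=im,W=W); print(current_t())
```

```text
False
0.04779959343023322
True [0.0451 0.     0.0036]
top (array([ 0.0446, -0.0016]), 0.07887734985351562, 0.04800187301635742, np.float64(0.01141445719459363)) 0.03612071640920821 3101
0.004 0 
0.014 0 
0.026 0 
54.8833
```

View pics/w6.png

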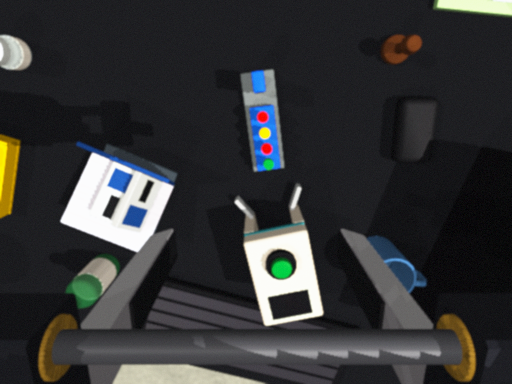

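Run:
```python
import numpy as np,cv2
im=np.load("w6.npz")["im"]; cv2.imwrite("pics/w6c.png",cv2.resize(im[135:260,50:190],None,fx=5,fy=5,interpolation=cv2.INTER_CUBIC)[:600])
```

```text
(no output)
```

View pics/w6c.png

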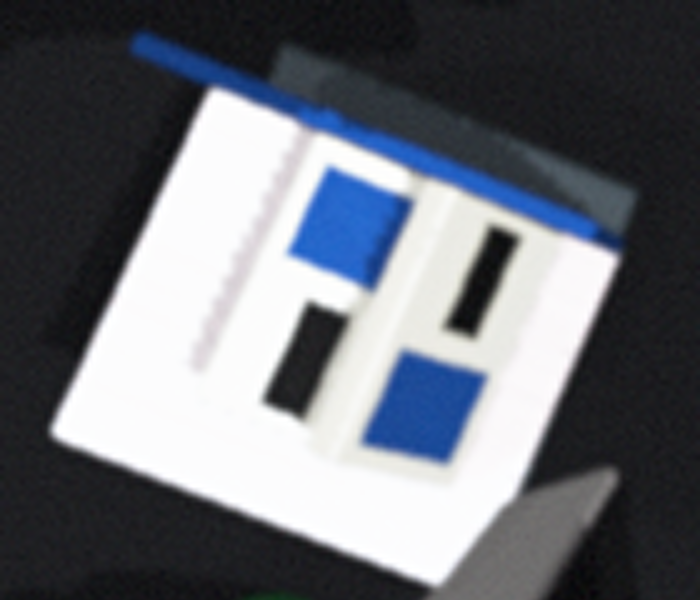

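Run:
```python
from h import *
np.set_printoptions(precision=1,suppress=True,linewidth=200)
W=np.load("w6.npz")["W"]; q=(W-SO)@SM*1000
for x in (20,42,65,80,95):
    row=[]
    for y in range(-60,64,4):
        m=(abs(q[...,0]-x)<3)&(abs(q[...,1]-y)<2)&(q[...,2]>-10)&(q[...,2]<80); row.append(np.median(q[...,2][m]) if m.any() else np.nan)
    print(x,np.array(row))
```

```text
20 [-0.8  0.4  0.6 -0.1 -0.3  0.3 -0.5 -0.3  nan 23.6 24.  24.4 24.3 24.4 24.2 24.  25.1 25.2 40.6 42.4 45.5 43.4 37.5 31.6 26.4 19.5 13.6  7.8  0.   0.2  0.1]
42 [-0.6  0.3  0.3  0.9 -0.1 -0.3  0.1  1.3  nan 23.6 23.3 23.7 24.1 23.9 24.  23.8 23.7 24.4 41.3 42.4 44.9 43.2 37.5 32.  26.  18.9 14.9  8.2 -0.2 -0.4 -0.4]
65 [ 0.3 -0.1  0.1 -0.4  0.2 -0.1 -0.1 -0.2  nan 23.7 24.  23.8 24.1 24.4 24.  24.8 24.6 24.1 40.3 42.2 44.8 43.  37.5 32.8 27.6 20.8 15.2  8.1 -0.1 -0.5  0. ]
80 [-0.3 -0.2 -0.5  0.  -0.4 -0.4 -0.1 -0.2  nan 24.4 23.8 24.6 24.1 24.2 24.4 25.1 23.9 23.9 38.1 41.9 44.6 42.6 37.2 32.1 25.4 20.5 15.   8.3  0.5  0.2  0.9]
95 [ 0.3  0.1  0.1 -0.5 -0.3 -0.2  0.5 -0.1 -0.7 -0.1  0.3  0.3 -0.7 -0.2 -0.  -0.1 -0.5 -0.2  0.2 -0.4 -0.3 -0.3 -0.  -0.2  0.3 -0.1  0.3  0.3 -0.2 -0.1  1. ]
```

The disturbance happened: the top cassette was knocked off the pile and now leans against it, with its lower edge near shelf y 0.045 and its top edge near z 0.045. The lower two are still in place (top at z 24 mm). I'll squeeze it upright against the pile so it can be gripped by its thickness.

```bash
cat >> h.py <<'E'
def prof(W,xs=(20,42,65,80)):
    q=(W-SO)@SM*1000
    for x in xs:
        row=[]
        for y in range(-60,64,4):
            m=(abs(q[...,0]-x)<3)&(abs(q[...,1]-y)<2)&(q[...,2]>-10)&(q[...,2]<80); row.append(int(round(np.median(q[...,2][m]))) if m.any() else None)
        print(x,row)
E
python3 - <<'E'
from h import *
command_gripper(.094,8)
reach(sh(.045,.006,.14),SR)
print(move_l(sh(.045,.006,.003),v=.08,f_stop=4),(np.array(current_tool_pos())-SO)@SM)
command_gripper(.05,8); print(current_grip_width(),current_contact_force())
command_gripper(.068,8); move_l(sh(.045,.006,.14),v=.06)
reach(sh(.02,0,.2),SR); hold(.2)
im,d,W=shot("wrist"); cv2.imwrite("pics/w7.png",cv2.resize(im[130:260,180:340],None,fx=4,fy=4)); prof(W); print(current_t())
E
```

```text
False [0.04519376 0.00607569 0.00321822]
0.06005014683621636 [-0.18915062 -0.08070242  0.48912372]
20 [0, 0, 0, 0, 0, 0, 0, 0, 0, 24, 24, 24, 24, 25, 25, 24, 24, 24, 24, 25, 24, 48, 48, 48, None, 0, 0, 0, 0, 0, 1]
42 [0, 0, 0, 0, 0, 0, 0, 0, -1, 24, 24, 24, 24, 24, 24, 24, 24, 24, 24, 24, 24, 48, 48, 48, 46, 0, 0, 0, 0, 0, 1]
65 [0, 0, 0, 0, 0, -1, 0, 0, 0, 24, 24, 24, 24, 24, 24, 24, 25, 24, 24, 24, 24, 48, 48, 48, None, 0, 0, 0, 0, 1, 0]
80 [0, 0, 0, 0, 0, 0, 0, 0, 0, 24, 24, 24, 24, 24, 24, 24, 24, 24, 24, 24, 24, 47, 48, 48, 47, 0, 0, 0, 0, 0, 0]
62.0167
```

View pics/w7.png

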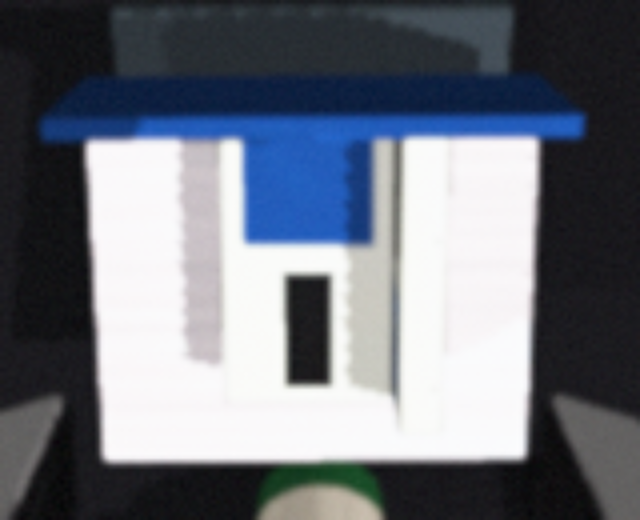

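It stands upright against the pile (shelf y 24–36 mm). Take it by its thickness, stand it on the free bench, tip it flat, and stack it again.

Run:
```python
from h import *
command_gripper(.034,30); reach(sh(.045,.030,.12),SR)
print(move_l(sh(.045,.030,.028),v=.08,f_stop=4))
command_gripper(.0,30); print(current_grip_width())
move_l(sh(.047,.030,.15),v=.12)
X=np.array([.47,-.28,0]); r=best(X+[0,0,.18],[0,0,-1],[0,1,0]); reach(X+[0,0,.18],r); print("carried",current_grip_width())
print(move_l(X+[0,0,.0275],v=.08,f_stop=4),current_tool_pos())
command_gripper(.034); move_l(X+[0,0,.12],v=.1); command_gripper(0)
move_l(X+[0,.045,.12],v=.15); move_l(X+[0,.045,.037],v=.1); move_l(X+[0,-.02,.037],v=.05); move_l(X+[0,0,.15],v=.15)
reach(VIEW,rot([0,0,-1],[0,1,0])); hold(.15); im,o=whites(); cv2.imwrite("pics/w8.png",im); print(o,current_t())
```

```text
False
0.011601948046209476
carried 0.011738718584252976
True [ 0.47000871 -0.27999043  0.02817482]
[(array([ 0.46619168, -0.31212241]), np.float64(0.00020403108766614382), 0.08286795806884766, 0.04825541305541992, np.float64(0.01212604195673228))] 76.7083
```

View pics/w8.png

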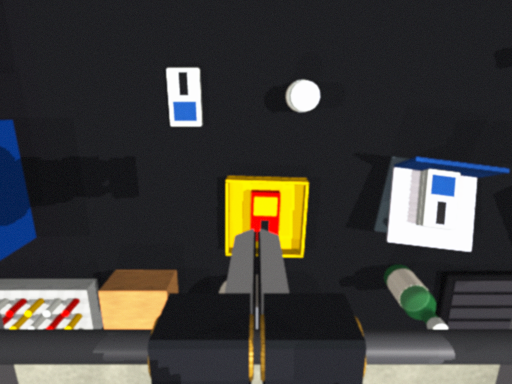

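The cassette lies flat (px 184,97) with two on the shelf (px 440,198). Stacking it again and squaring the pile.

```bash
cat > square.py <<'E'
from h import *
np.set_printoptions(precision=4,suppress=True)
command_gripper(.08,15); reach(sh(.045,0,.12),SR)
print(move_l(sh(.045,0,.0035),v=.08,f_stop=6))
command_gripper(.03,15); print(current_grip_width())
print(move_l(sh(.035,0,.0035),v=.02,f_stop=9),(np.array(current_tool_pos())-SO)@SM)
command_gripper(.07); p=(np.array(current_tool_pos())-SO)@SM; move_l(sh(p[0],p[1],.15),v=.12)
reach(sh(.02,0,.2),SR); hold(.2)
im,d,W=shot("wrist"); prof(W); q=(W-SO)@SM
m=(abs(q[...,2]-.036)<.004)&(abs(q[...,1])<.05)&(q[...,0]>.002)&(q[...,0]<.11); print("top",rect(q[m][:,:2]),np.percentile(q[m][:,0],[.5,99.5]))
command_gripper(.094); cv2.imwrite("pics/sq.png",cv2.resize(im[130:260,180:340],None,fx=4,fy=4)); print(current_t())
E
python3 - <<'E' && python3 square.py
from h import *
print(pick_place(2))
E
python3 - <<'E'
from h import *
np.set_printoptions(precision=4,suppress=True)
P=[.50,.25,.36]; reach(P,best(P,[0,0,-1],[-.3,1,0])); hold(.2)
im,d,W=shot("wrist"); cv2.imwrite("pics/w9.png",im); np.savez("w9.npz",im=im,W=W); prof(W)
i=im.astype(int); b,g,r=i[...,0],i[...,1],i[...,2]; v,u=np.mgrid[:384,:512]
fin=(W[...,2]>.088)&(W[...,2]<.1)&(b>r+50)&(W[...,1]>.15); print("fin",fin.sum(),rect(W[fin][:,:2]),W[fin][:,:2].mean(0))
for t in trace("wrist","rack")[:2]:
    m=t["mask"]&(d>0)&(W[...,2]<.03)&(W[...,2]>.008); print("rack",t["p"],t["box"],rect(W[m][:,:2]))
    m=t["mask"]&(d>0)&(W[...,2]>.03)&(W[...,2]<.08); print(" block",rect(W[m][:,:2]))
for t in trace("wrist","tunnel")[:1]:
    m=t["mask"]&(d>0)&(abs(W[...,2]-.115)<.006); print("tunnel",t["p"],rect(W[m][:,:2]),np.median(W[m][:,2]))
gr=(g>90)&(r<80)&(b<100)&(W[...,2]>.12)&(W[...,2]<.15); print("btn",rect(W[gr][:,:2]),W[gr].mean(0))
E
```

```text
seen [ 0.4659 -0.3123] -0.002
pick stop False
grip 0.04763171851333524 0.04772123990071722 t 82.2667
carried 0.04763869237583529
down True
back True [ 0.0415 -0.0001  0.0261]
t 86.7167
True
False
0.047917892616277644
True [ 0.0451 -0.      0.0036]
20 [0, 0, 0, 0, 0, 0, 0, 0, 0, 36, 36, 36, 36, 37, 36, 37, 36, 36, 36, 36, 36, 0, 0, 0, 0, 0, 0, 0, 0, 0, 0]
42 [0, 0, 0, 0, 0, 0, 0, 0, 0, 36, 36, 36, 36, 36, 36, 36, 36, 36, 36, 36, 36, 17, 0, 0, 0, 0, 0, 0, 0, 1, 0]
65 [0, 0, 0, 0, 0, -1, 0, 0, 0, 36, 36, 36, 36, 37, 36, 36, 36, 37, 36, 36, 36, 0, 0, 0, 0, 0, 0, 0, 0, 0, 0]
80 [0, 0, 0, 0, 0, 0, 0, 0, 0, 36, 36, 36, 36, 36, 36, 36, 35, 36, 36, 36, 36, 0, 0, 0, 0, 0, 0, 0, 0, 0, 0]
top (array([ 0.0446, -0.0015]), 0.07890673065185547, 0.047978935241699217, np.float64(0.004700936014504912)) [0.0055 0.0834]
93.0667
20 [0, 0, 0, 0, 0, 0, 0, None, None, 36, 36, 36, 36, 36, 36, 37, 36, 36, 36, 36, 36, 3, 0, 0, 0, 0, 0, 0, 0, 0, 1]
42 [0, 0, 0, 0, 0, 0, 0, None, None, 36, 36, 36, 36, 36, 36, 36, 36, 36, 36, 36, 36, 10, 0, 0, 0, 0, 0, 1, 0, 0, 0]
65 [0, 0, 0, 0, 0, 0, 0, None, None, 36, 36, 36, 3
[... 354 characters left out ...]
209, 0.0671]), 0.11693389892578125, 0.11357602691650391, np.float64(1.4523149530583614))
 block (array([0.6214, 0.0663]), 0.13037225341796874, 0.12656981658935545, np.float64(1.4416029202057357))
rack 0.61 [242.4, 67.1, 41.8, 104.4] (array([0.4546, 0.243 ]), 0.15012322998046876, 0.049970779418945316, np.float64(0.42220557499625705))
 block (array([0.4664, 0.2483]), 0.11392041778564453, 0.03595112609863281, np.float64(0.42153965156568274))
tunnel 0.6 (array([0.6507, 0.3331]), 0.14046376037597658, 0.08989326477050781, np.float64(0.5096042302545823)) 0.11505153023665377
btn (array([0.627 , 0.3197]), 0.0320262451171875, 0.027510181427001953, np.float64(0.3219582327427355)) [0.6242 0.3187 0.1361]
```

View pics/w9.png

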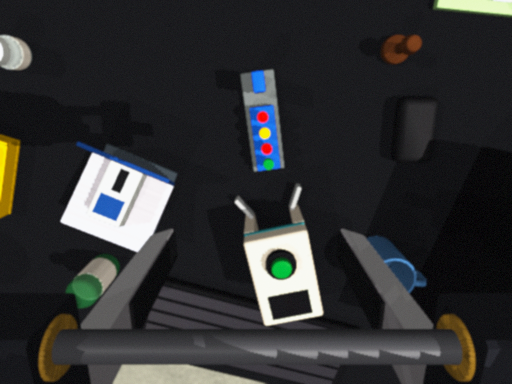

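Pile is square: 36 mm everywhere and centred. The rack fits 150×50 at (0.4546, 0.243), yaw 0.422; the tunnel 140×90 at (0.6507, 0.333), yaw 0.510. Now the rack.

```bash
cat >> h.py <<'E'
TC=np.array([.6507,.3331]); TY=.5096
TU=np.array([np.cos(TY),np.sin(TY)]); TV=np.array([-TU[1],TU[0]])
def tun(x,y): return TC+x*TU+y*TV
def rack_tcp(x,y,z): return np.array([*tun(x-.057,y),z])
E
python3 - <<'E'
from h import *
np.set_printoptions(precision=4,suppress=True)
c=np.array([.4546,.2430]); a=.4222; u=np.array([np.cos(a),np.sin(a)]); f=c-.057*u
command_gripper(.06,40)
P=[*f,.16]; jaw=np.array([-u[1],u[0],0]); r0=rot([0,0,-1],jaw); r1=rot([0,0,-1],[TV[0],TV[1],0])
for p,r in ((P,r0),(rack_tcp(-.2,0,.058),r1),(rack_tcp(-.047,0,.058),r1)): q=solve_ik(p,r); print(None if q is None else np.round(q,2))
reach(P,r0); print(move_l([*f,.058],v=.08,f_stop=5))
command_gripper(0,40); print("grip",current_grip_width())
print(move_l(rack_tcp(-.21,0,.0585),v=.04,attitude=r1,f_stop=20),current_tool_pos(),current_contact_force())
print(move_l(rack_tcp(-.10,0,.0585),v=.05,f_stop=12),current_tool_pos(),current_contact_force(),current_grip_width())
print(move_l(rack_tcp(-.042,0,.0585),v=.03,f_stop=10),current_contact_force(),current_grip_width())
p=np.array(current_tool_pos()); print("rack x in tunnel",(p[:2]-TC)@TU+.057,(p[:2]-TC)@TV,p,current_t())
E
```

```text
[ 0.01  0.54 -0.82  2.07  0.57  0.77  0.83]
[-0.11  0.7  -0.6   2.11  0.76  0.55  0.81]
[-0.1   0.88 -0.71  1.69  0.73  0.85  0.95]
False
grip 0.015718823145197784
False [0.4174 0.2026 0.0583] [-0.3549  0.493  -2.6343]
False [0.5135 0.2564 0.0585] [-0.0599  0.7792 -2.8218] 0.015821766724502397
True [-1.6188 -0.2407  3.2432] 0.01576362635866119
rack x in tunnel -0.04638192707007726 0.00012454534032602105 [0.5604 0.2828 0.0582] 102.8167
```

Run:
```python
from h import *
np.set_printoptions(precision=4,suppress=True)
command_gripper(.05); p=np.array(current_tool_pos()); move_l([p[0],p[1],.17],v=.12)
P=[.49,.24,.36]; r=rot([0,0,-1],[-.3,1,0]); reach(P,r); command_gripper(.094); hold(.2)
im,d,W=shot("wrist"); cv2.imwrite("pics/w10.png",im); np.savez("w10.npz",W=W,im=im); prof(W,(20,42,65,80,87,91))
i=im.astype(int); b,g,rr=i[...,0],i[...,1],i[...,2]
D=W[...,:2]-TC; X=D@TU; Y=D@TV
fin=(W[...,2]>.09)&(W[...,2]<.1)&(abs(Y)<.03)&(X<-.075)&(X>-.16); print("fin x,y",X[fin].mean(),Y[fin].mean(),np.percentile(X[fin],[2,98]),np.percentile(Y[fin],[2,98]),"expect -.104")
bt=(g>rr+50)&(g>b+30)&(W[...,2]>.125)&(W[...,2]<.15)&(abs(X)<.08)&(abs(Y)<.05); q=W[bt]; t=q[q[:,2]>np.median(q[:,2])-.003]; print("btn",rect(t[:,:2]),np.median(t[:,2]),X[bt].mean(),Y[bt].mean()); print(current_t())
print([ (t["p"],np.round(t["box"])) for t in trace("wrist","start")[:2]])
```

```text
20 [0, 0, -1, 1, 0, 0, 0, None, None, 36, 36, 36, 36, 36, 37, 37, 36, 36, 36, 36, 35, 9, 0, 0, 0, 0, 0, 0, 0, 0, 0]
42 [0, 0, 0, 0, 0, 0, -1, None, None, 36, 36, 36, 36, 36, 36, 36, 36, 37, 36, 36, 36, 13, 0, 0, 0, 0, 0, 0, 0, 0, 0]
65 [0, 0, 0, -1, 0, 1, 0, None, None, 36, 36, 36, 36, 36, 37, 36, 36, 36, 36, 36, 36, 7, 0, 0, 0, 0, 1, 0, 0, 0, 0]
80 [0, 0, 0, 0, 0, 0, 0, None, None, 36, 36, 36, 36, 36, 36, 37, 36, 36, 36, 36, 36, 10, 1, 1, 1, 0, 0, 1, 1, None, None]
87 [0, 1, 0, -1, 0, -1, 0, None, None, None, None, None, None, None, None, None, None, None, None, -1, 0, 0, 0, 0, 1, 0, 0, 0, 1, None, None]
91 [0, 0, 0, 0, 0, 0, 0, 0, -1, 0, 0, 0, 0, 0, 0, 0, 0, 0, 0, -1, 0, 0, 0, 0, 1, 0, 0, 0, 1, None, None]
fin x,y -0.1047386140746607 -0.0007619171137176195 [-0.1166 -0.0916] [-0.0084  0.0068] expect -.104
btn (array([0.6244, 0.3186]), 0.026502365112304686, 0.02605576515197754, np.float64(-0.6958257361888595)) 0.1366992570533637 -0.03135542690778334 0.00033787939578700714
106.5333
[(0.55, array([274., 263.,  21.,  22.]))]
```

View pics/w10.png

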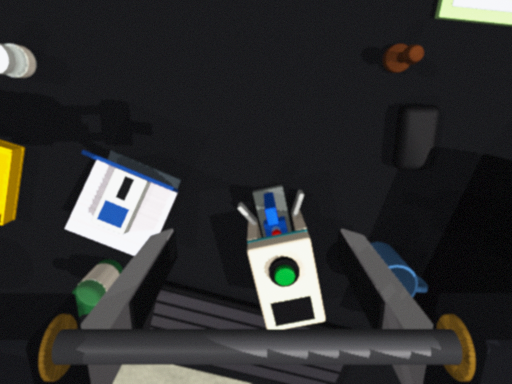

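Rack is home (fin at tunnel x −0.1047, expected −0.104) and the pile is unchanged. Pressing the button.

Run:
```python
from h import *
np.set_printoptions(precision=4,suppress=True)
command_gripper(0,20)
B=np.array([.6244,.3186,0]); r=best(B+[0,0,.2],[0,0,-1],[TV[0],TV[1],0]); reach(B+[0,0,.2],r); move_l(B+[0,0,.145],v=.08)
f0=np.array(current_contact_force())
print(move_l(B+[0,0,.127],v=.02,f_stop=14),current_tool_pos(),np.array(current_contact_force())-f0)
hold(.4); print(np.array(current_contact_force())-f0); move_l(B+[0,0,.22],v=.1)
P=[.49,.24,.36]; reach(P,rot([0,0,-1],[-.3,1,0])); command_gripper(.094); hold(.2)
im,d,W=shot("wrist"); prof(W,(20,80,91)); D=W[...,:2]-TC; X=D@TU; Y=D@TV
fin=(W[...,2]>.09)&(W[...,2]<.1)&(abs(Y)<.03)&(X<-.075)&(X>-.16); print("fin",X[fin].mean(),Y[fin].mean())
im,d=get_image("side"); cv2.imwrite("pics/s11.png",cv2.resize(im,(800,600))); print(current_t())
```

```text
True [0.6246 0.3187 0.1315] [-0.8501 -1.4612  4.7643]
[-0.9553 -0.0197  5.1259]
20 [0, 0, -1, 0, 0, 0, 0, None, None, 36, 36, 36, 37, 36, 36, 37, 37, 36, 36, 36, 36, 14, -1, 0, 0, -1, 1, 0, 0, 0, 0]
80 [0, 0, 0, 0, 0, 0, 1, None, None, 35, 36, 36, 36, 36, 36, 36, 35, 36, 36, 36, 36, 8, 0, 0, 0, 0, 0, 1, 0, None, None]
91 [0, 0, 0, 0, 0, 0, 0, 0, 0, 0, 0, -1, 0, 0, 0, 1, 0, 0, 0, 0, 0, 0, 0, 0, 0, 0, 0, 0, None, None, None]
fin -0.10480887887477976 -0.0007594331757711481
114.4833
```

View pics/s11.png

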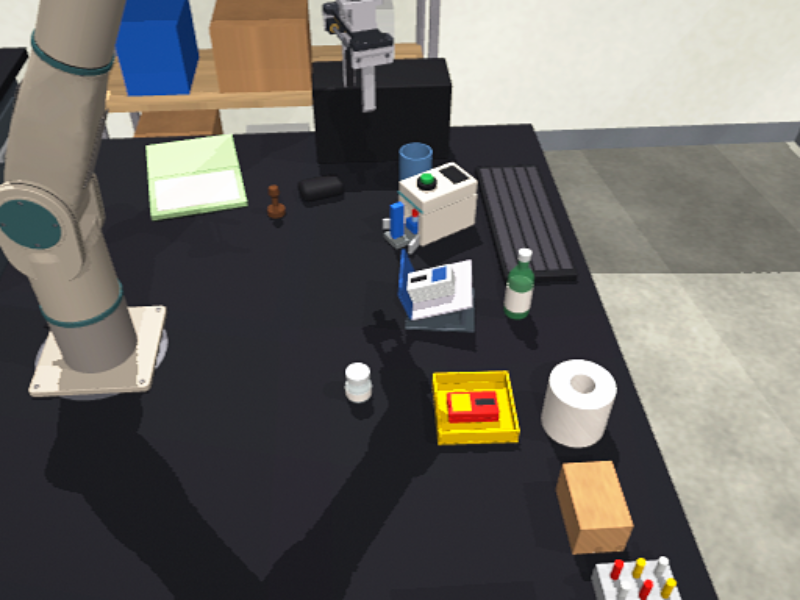

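All is in place. The first press showed 5.2 mm travel at 5.1 N, so I'll press again more firmly to be sure of full travel, then hand in.

Run:
```python
from h import *
np.set_printoptions(precision=4,suppress=True)
command_gripper(0,20)
B=np.array([.6244,.3186,0]); r=best(B+[0,0,.2],[0,0,-1],[TV[0],TV[1],0]); reach(B+[0,0,.2],r); move_l(B+[0,0,.145],v=.08)
f0=np.array(current_contact_force())
move_l(B+[0,0,.1325],v=.02); print((np.array(current_contact_force())-f0)[2],current_tool_pos())
print(move_l(B+[0,0,.129],v=.01,f_stop=16),current_tool_pos(),(np.array(current_contact_force())-f0)[2])
hold(.4); print((np.array(current_contact_force())-f0)[2],current_tool_pos()); move_l(B+[0,0,.22],v=.1)
P=[.49,.24,.36]; reach(P,rot([0,0,-1],[-.3,1,0])); hold(.3)
im,d,W=shot("wrist"); prof(W,(20,80)); D=W[...,:2]-TC; X=D@TU; Y=D@TV
fin=(W[...,2]>.09)&(W[...,2]<.1)&(abs(Y)<.03)&(X<-.075)&(X>-.16); print("fin",X[fin].mean(),Y[fin].mean(),current_t())
close_job()
```

```text
2.877114357848769 [0.6246 0.3187 0.1329]
False [0.6246 0.3188 0.1312] 12.95056188657236
14.093970538454148 [0.6246 0.3188 0.1312]
20 [0, 0, 0, 0, 0, 0, 1, None, None, 36, 36, 36, 36, 36, 36, 37, 36, 36, 36, 36, 36, 7, 0, 0, 0, 0, 0, 0, 0, 0, 0]
80 [0, 0, 0, 0, 0, 0, 0, None, None, 36, 36, 36, 36, 36, 36, 36, 36, 36, 36, 36, 36, 11, 0, 0, 0, 0, -1, 0, 0, 0, 1]
fin -0.10477730510532274 -0.0008694186995423573 121.5583
the job is handed in; nothing more can be done
```

The job is done and handed in at about 122 s, well inside the 210 s limit; no verdict was reported.

- **Red cassettes:** I carried both to the yellow tray together. They lie there stacked one on the other, not side by side.
- **White cassettes:** The three that were present are in one pile at the middle of the shelf. The top cassette was knocked off partway through, so I stood it up, laid it flat on the bench and stacked it again. The last check showed the pile 36 mm high all over and about 1.5 mm off the middle of the width. Its upper end was at 83.4 mm from the backstop, where 84 mm means snug.
- **Rack:** I slid it in until it touched the end stop. Afterwards its fin measured −0.1048 m in the tunnel frame, where −0.104 is home; that is 0.8 mm short, about the measuring error.
- **Button:** The first press was probably full (about 5 mm, 5 N), but I couldn't be sure. I pressed again until it stopped at 14 N, which confirmed it was fully down.

In the last side picture, taken before the second press, nothing else on the bench appeared to have moved. The wrist view after that press showed the pile and rack unchanged. No check failed.

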